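# Lid seal gauge on a jar at the check station

### The job

Push the carrier with the jar along its slide to the next station, the middle one in front of the scanner head, and leave it clicked in there, not beyond. Then take the plunger gauge out of its stand and hold it upright with its tip inside the small ring on the jar's lid, pressing lightly so that the sprung plunger goes about half way in. Finish while still holding it there, and leave the other things on the bench alone.

Things in the scene. Friction and masses are not known exactly. Their poses are not given: they have to be found in the camera images.
- slide: fixed slide: aluminium base 100 mm wide with two rods, y = -165 to +145 mm, an index housing (46 mm high) at the +y end to +173. Origin on the bench under the middle station; y = direction to push the carrier; x points away from the robot to a grey scanner head (26 x 46 mm, top at 98 mm) at x = 70 mm beside the middle station
- carrier (a joint): carrier position along the slide's y, m: 0 = first station (start), 0.08 = middle, 0.16 = last. A detent draws it to the nearest station: pushing out of the first takes up to 6 N (most at 0.02); from about 0.045 on it goes by itself to 0.08 (give or take 2 mm) and stays; leaving there takes another 4 N
- push_plate (a point): outer (-y) face of the carrier's upright aluminium push plate, at mid width, 85 mm above the bench; axes as the slide's. The plate is 56 mm wide, 8 mm thick, 36 to 108 mm above the bench, 73 mm behind (-y of) the jar's axis. Push it toward the slide's +y from behind, where it is clear
- mark (a point): centre of the thin dark ring (21 mm across, flat) on the level lid of the white screw jar (62 mm wide, 84 mm high, fixed in the carrier's nest); 12 mm from the lid's centre toward the scanner (+x of the slide), 122 mm above the bench. Rides with the carrier
- stand: fixed grey block 64 x 64 x 48 mm with an upright 21 mm hole through its middle in which the gauge stands; origin at the centre of its underside on the bench. It is left or right of the slide
- gauge: loose plunger gauge, about 135 g, upright in the stand. Origin on its axis under its flange (32 mm across, 6 mm thick), which rests on the stand, 48 mm above the bench; z up. Above it a square white handle 24 x 24 mm, sides along its x and y, to 71 mm above the origin (grip at about 40 mm), dark cap to 77 mm. Below it a nose 16 mm across, 24 mm long, then the plunger
- plunger (a joint): how far the sprung plunger is pressed into the gauge, in m: 0 = out, 0.012 = fully in; 400 N/m, so 0.006 (half way) takes 2.4 N
- tip (a point): end of the plunger, a 12 mm flat foot on the gauge's axis, 40 mm below the gauge's origin with the plunger out; z along the gauge, as the gauge's
- cutter: bystander: teal tablet cutter 100 x 47 x 21 mm, at the side of the slide where the stand is not; origin at the centre of its underside
- dose_cups: bystander: stack of clear dose cups 46 mm wide, 50 mm high; origin at the centre of its underside
- tape: bystander: tape roll 53 mm across, 18 mm high, near the bench's front edge; origin at the centre of its underside
- bottle: bystander: white tablet bottle 38 mm wide, 68 mm high, behind the slide on the right; origin at the centre of its underside
- pill_organiser: bystander: blue four-compartment pill box 47 x 132 x 29 mm, behind the slide on the left; origin at the centre of its underside
- blister: bystander: blister card 38 x 90 x 5 mm near the bench's front edge; origin at the centre of its underside

How it is judged (in metres and radians):
On the way, in this order (a step that is already met when the one before it is completed fails the run):
1. the carrier is at the middle station and the gauge still in its stand (value of joint carrier between 0.074 and 0.086 m and distance of gauge from where it was at the start of the episode below 0.01 m), for 0.3 s.
2. the gauge is clear of its stand, in the fingers (height (world z) of tip above 0.055 m and contact force between the fingers and gauge above 2 N), for 0.2 s.
At the end, for the whole second after the job is handed in: The carrier rests within 6 mm of the middle station; the fingers hold the gauge within 0.1 rad of upright, its tip within 7 mm of the ring's centre, touching the lid with 0.7 to 6 N and the plunger pressed 2.5 to 9.5 mm of its 12 mm; the gauge is still and clear of its stand (value of joint carrier between 0.074 and 0.086 m and horizontal distance between tip and mark below 0.007 m and angle between gauge's own z axis and vertical below 0.1 rad and value of joint plunger between 0.0025 and 0.0095 m and contact force between gauge and jar between 0.7 and 6 N and contact force between the fingers and gauge above 2 N and contact force between gauge and stand below 0.1 N and linear speed of gauge below 0.02 m/s); the arm keeps its last pose, push and grip.
It fails at once if the carrier is pushed well past the middle station (value of joint carrier above 0.115 m).
It fails at once if the gauge is pressed hard on the jar (contact force between gauge and jar above 12 N).
It fails at once if a bystander is disturbed (distance of any of cutter, dose_cups, tape, bottle, pill_organiser, blister from where it was at the start of the episode above 0.02 m).
It also fails if it takes over 54 s, if anything falls off the work surface, if the arm or the gripper's body presses on something with over 40 N, if the wrist force passes 120 N, or if a joint passes its speed limit or range.

### The arm

A 6-joint arm with a two-finger parallel gripper is mounted at the origin on a cart in front of the work surface, level with it; the furniture and walls round the work are solid. World frame = base frame: x ahead of the robot, y to its left, z up, the work surface at z = 0. Lengths are in mm, angles in degrees, forces in N, time in s.
With the tool pointing down it reaches from about 375 to 825 mm from the base axis. Payload 5.5 kg.
Tool frame: the origin (TCP) lies on the front face of the gripper's body, between the roots of the fingers; the fingertips stand 73 mm ahead of it and the grasp point (between the pads) lies 54 mm ahead of it; z points along the fingers, y is the line along which they close (so a half turn about z gives the same grasp; the last joint's range is limited). The gripper opens to 85 mm and grips with 20 to 120 N. Pads are 22 mm wide; open, the fingers measure 114 mm over their backs; the gripper's body (76 mm by 85 mm) begins 54 mm behind the grasp point. The pads swing forward as they close: fully open they stand 13 mm farther back than shut.
Start: joints at [-73.625, 17.962, -2.699, 69.339, 0, 90], TCP at [169.152, -575.659, 303.899] pointing down, gripper open.
Joint ranges: [-152.73, 152.73], [-39.44, 99.34], [-58.76, 71.6], [-118.89, 123.64], [-81.53, 83.1], [-180, 180]. Speed limits (degrees/s): [136.94, 136.94, 172.46, 180, 180, 180].

### API

Orientations are given as a 3x3 rotation matrix whose columns are the frame's x, y, z axes.
In Python, from station import manip gives the robot as it stands.
- The arm moves only by the tool send_rows, never from a script. Its argument "commands" is a list that holds one entry, the list of rows, each a list of 7 numbers: the shift along the tool's x, y, z in m, then the turn, a rotation vector about the tool's x, y, z in degrees, then the opening, from 0 (shut) to 1 (fully open). A call has 1 to 20 rows; each row shifts and turns the commanded pose from where the row before left it, along the tool's axes as they then stand; what a row does not reach is not made up. A row lasts 1/10 s, in which the tool goes at most 50 mm and 8.59 degrees, less where a joint would pass 70% of its speed; a pose out of reach is approached as far as the arm can. A call is refused whole if a number of a shift passes 0.05 or a number of a turn 8.59, either way. A call with a gripper value outside its range is refused whole. The fingers move at their own pace and stop on an object; "force" is the grip in N (left out, the last holds). Time passes only in rows, so rows that do not move let the fingers close. It gives the time, the measured TCP pose, the force, the opening and the grip force at its end, in the units of the state.
- manip.get_obs(): the state, without advancing time (a new reading comes with each control period).
- manip.capture(name): name is "scene" or "top" or "wrist"; returns a dict with "pixels" (384x512x3 uint8, red, green, blue), "fx", "fy", "cx", "cy" (pixels), "T" (4x4, takes a point from camera to world coordinates). Camera axes: x right, y down, z forward; pixel columns grow to the right and rows downward; lengths in mm; the calibration is good to about 2 mm. A picture is of the moment at which its call begins. There is no depth.
- manip.job_done(): hands the job in; it is judged then, once.
The state is a dict: "time_s": time; "qpos": joint angles; "joint_velocities": joint speeds; "joint_torque": joint torques, N m; "tool_pos": TCP position; "ee_rot": TCP orientation; "wrist_force": force on the tool from outside, world axes, zero at the start; "torque": the same for the moment, N m; "finger_gap": finger opening in mm; "grip_force": force on a finger pad.
Only numpy, scipy, OpenCV 4.12 (cv2) and the standard library are available. Lean on these libraries where they do the work, as an engineer would, in place of code of your own. Each camera call takes 0.05 s, during which the arm holds its last target. There are 200 camera calls.

## Working session

There is one attempt and no reset: what is moved stays moved. The work goes in short steps, Python scripts to look and compute and a tool call to move; the robot and the scene stay as the last step left them, time stands still between calls to the robot, and variables do not carry over. Pictures are saved under pics/ and viewed, at most 10 in all, crops included, and the job is handed in when it is done.

Besides the shell and the picture viewer there is one more tool, called after "Call:" by a JSON object that holds its "api" and its "payload", one argument or row to a line. send_rows: Moves the arm, as the interface text tells. Its arguments: {"type":"object","properties":{"commands":{"type":"array"},"force":{"type":"number"}},"required":["commands"]}

```bash
mkdir -p pics; cat > h.py <<'E'
import numpy as np, cv2
from station import manip
def cap(n,f):
    c=manip.capture(n); cv2.imwrite('pics/'+f,cv2.cvtColor(c['pixels'],cv2.COLOR_RGB2BGR)); np.savez('pics/'+f[:-4]+'.npz',**{k:np.array(v) for k,v in c.items()}); return c
def load(f): return dict(np.load('pics/'+f+'.npz'))
def ray(c,u,v,z):
    T=np.array(c['T']); d=T[:3,:3]@[(u-c['cx'])/c['fx'],(v-c['cy'])/c['fy'],1]; o=T[:3,3]
    return o+d*(z-o[2])/d[2]
def proj(c,p):
    T=np.array(c['T']); q=T[:3,:3].T@(np.array(p)-T[:3,3]); return q[0]/q[2]*c['fx']+c['cx'],q[1]/q[2]*c['fy']+c['cy']
E
python3 - <<'E'
from h import *
a=cap('top','top0.png');b=cap('scene','sc0.png')
for c in(a,b):print(c['fx'],c['cx'],c['cy'],np.round(c['T'],3).tolist())
print(manip.get_obs())
cv2.imwrite('pics/both.png',np.hstack([cv2.imread('pics/top0.png'),cv2.imread('pics/sc0.png')])[:, :])
E
```

```text
499.28630201785626 257.15961227502805 179.4148808997454 [[-0.024, -0.996, 0.085, 411.486], [-0.999, 0.026, 0.023, -17.296], [-0.025, -0.084, -0.996, 1242.09], [0.0, 0.0, 0.0, 1.0]]
448.909336929446 252.6920777550807 200.6276345864475 [[-0.975, 0.161, -0.156, 675.239], [0.224, 0.729, -0.647, 696.464], [0.009, -0.666, -0.746, 890.56], [0.0, 0.0, 0.0, 1.0]]
{'time_s': 0.1, 'qpos': array([-7.36269368e+01,  1.79988461e+01, -2.74679061e+00,  6.93406601e+01,
       -1.02697679e-03,  9.00018657e+01]), 'joint_velocities': array([-0.02338063, -0.19784918,  0.03185804, -0.10297646,  0.14727853,
        0.07483186]), 'joint_torque': array([ 7.07577565e-04, -5.40769172e+01,  3.40540051e+01,  1.11840310e-02,
        1.39430886e-04, -1.29900749e-05]), 'tool_pos': array([ 169.01700914, -575.28534294,  303.14731276]), 'ee_rot': array([[ 9.59455778e-01,  2.81858856e-01, -4.41769928e-04],
       [ 2.81859202e-01, -9.59454698e-01,  1.44002955e-03],
       [-1.79731507e-05, -1.50616159e-03, -9.99998866e-01]]), 'wrist_force': array([-0.19488643,  0.14349229, -0.99503003]), 'torque': array([-0.01464953,  0.03907962, -0.03246633]), 'grip_force': 0.0, 'finger_gap': 85.51207907080142}
```

View pics/top0.png

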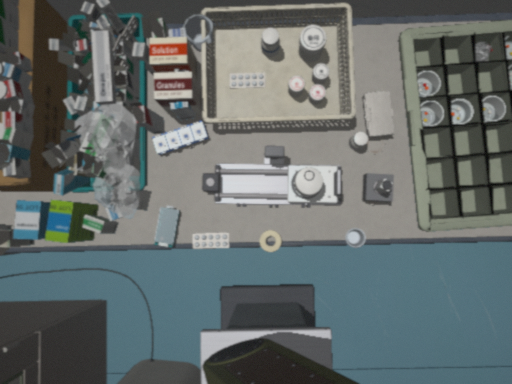

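View pics/sc0.png

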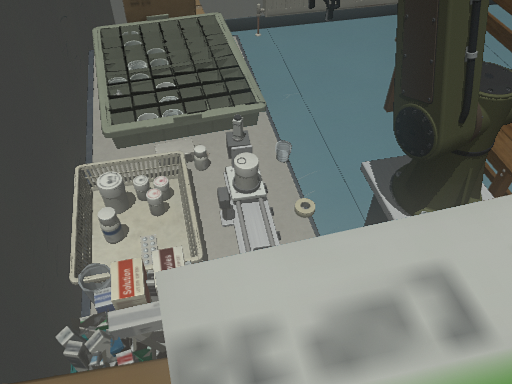

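The top view shows the slide from the housing at (210,183) to the push plate at about (338,183). The jar is at (308,180), the stand with the gauge at (378,188), the cups at (355,238) and the bottle at (360,140). Image left is +y. I'll look closer.

```bash
python3 - <<'E'
from h import *
t=cv2.imread('pics/top0.png')[125:255,195:405]; s=cv2.imread('pics/sc0.png')[105:260,170:330]
cv2.imwrite('pics/c1.png',cv2.resize(t,None,fx=3.8,fy=3.8,interpolation=cv2.INTER_CUBIC))
E
```

```text
(no output)
```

View pics/c1.png

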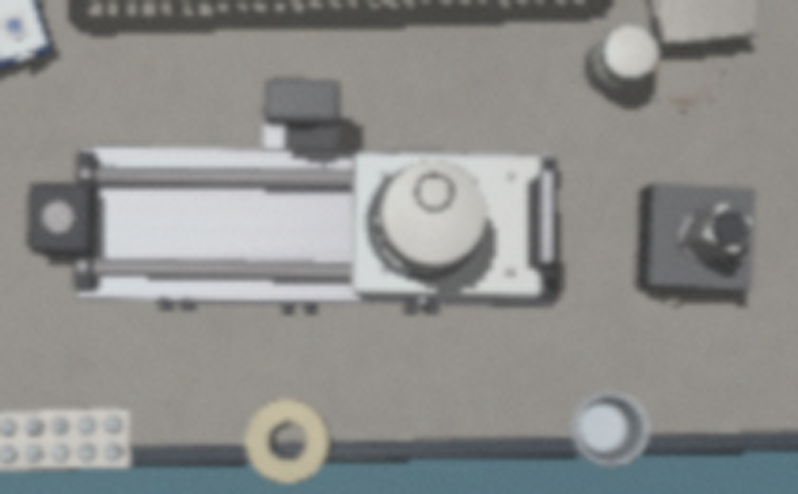

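The enlarged view shows the lid ring at crop (434,192), the plate top at (547,215) and the gauge cap at (730,230). The stand top spans about (655,185) to (750,290), the scanner is at (302,100), the cups at (610,428), and the housing at (62,216).

```bash
python3 - <<'E'
from h import *
c=load('top0')
P=lambda n,x,y,z:print(n,np.round(ray(c,195+(x+.5)/3.8-.5,125+(y+.5)/3.8-.5,z),1))
P('ring',434,192,122);P('lid',434,216,122);P('plate+x',549,168,108);P('plate-x',546,264,108);P('capC',730,230,125)
P('standTL',657,186,48);P('standTR',753,188,48);P('standBL',650,291,48);P('standBR',748,293,48)
P('housing',62,216,46);P('scan',304,99,98);P('bottle',631,50,68);P('cups',610,428,50)
P('baseTL',80,150,12);P('baseBL',78,296,12)
E
```

```text
ring [ 513.2 -108.1  122. ]
lid [ 499.  -107.6  122. ]
plate+x [ 527.1 -178.3  108. ]
plate-x [ 469.7 -174.4  108. ]
capC [ 486.  -280.3  125. ]
standTL [ 520.1 -254.1   48. ]
standTR [ 517.2 -314.    48. ]
standBL [ 454.2 -246.9   48. ]
standBR [ 451.4 -307.8   48. ]
housing [511.1 121.6  46. ]
scan [574.2 -33.1  98. ]
bottle [ 603.6 -237.6   68. ]
cups [ 369.7 -218.2   50. ]
baseTL [556.9 113.   12. ]
baseBL [461.5 115.9  12. ]
```

Call:
{"api": "send_rows", "payload": {
  "commands": [
    [[0,0,0,0,0,6.12,1],[0,0,0,0,0,6.12,1],[0,0,0,0,0,6.12,1],[0.0226,-0.0271,0,0,0,0,1],[0.0226,-0.0271,0,0,0,0,1],[0.0226,-0.0271,0,0,0,0,1],[0.0226,-0.0271,0,0,0,0,1],[0.0226,-0.0271,0,0,0,0,1],[0.0226,-0.0271,0,0,0,0,1],[0.0226,-0.0271,0,0,0,0,1],[0.0226,-0.0271,0,0,0,0,1],[0.0226,-0.0271,0,0,0,0,1],[0.0226,-0.0271,0,0,0,0,1],[0.0226,-0.0271,0,0,0,0,1],[0.0226,-0.0271,0,0,0,0,1],[0.0226,-0.0271,0,0,0,0,1],[0.0226,-0.0271,0,0,0,0,1],[0,0,0,0,0,0,1]]
  ]
}}

```text
time_s: 1.9
tool_pos: [500.5, -204.7, 303.4]
ee_rot: [[1.0, -0.03, 0.0], [-0.03, -1.0, 0.001], [0.0, -0.001, -1.0]]
wrist_force: [0.5, 0.1, 0.3]
finger_gap: 85.5
grip_force: 0.0
```

```bash
python3 - <<'E'
from h import *
c=cap('wrist','w0.png');o=manip.get_obs();print(o['time_s'],o['tool_pos'],o['ee_rot'][:,0],np.round(c['T'],3).tolist(),c['fx'])
for p in [(513,-108,122),(486,-280,125),(498,-176,108),(498,-207,85)]: print(p,proj(c,p))
E
```

```text
1.95 [ 499.27609107 -205.95156187  303.33758813] [ 9.99511701e-01 -3.12339087e-02 -8.95540990e-04] [[-0.03, -0.958, -0.286, 573.048], [-1.0, 0.029, 0.01, -206.683], [-0.001, 0.286, -0.958, 372.261], [0.0, 0.0, 0.0, 1.0]] 272.16933152070555
(513, -108, 122) (np.float64(152.70747531356236), np.float64(180.0809775979196))
(486, -280, 125) (np.float64(334.0085753509306), np.float64(202.90247972983826))
(498, -176, 108) (np.float64(226.7698451455554), np.float64(189.13020642167731))
(498, -207, 85) (np.float64(257.2536572430239), np.float64(182.47975454082177))
```

View pics/w0.png

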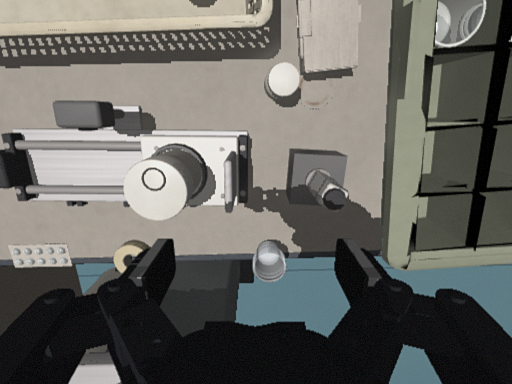

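The wrist view shows the ring at (153,179), the gauge cap at (334,200) and the plate top at about (228,180). These match the projections to within a few pixels. I'll close the fingers, then descend behind the plate.

Call:
{"api": "send_rows", "payload": {
  "commands": [
    [[0,0.001,0.01,0,0,0,0],[0,0.001,0.01,0,0,0,0],[0,0,0,0,0,0,0],[0,0,0,0,0,0,0],[0,0,0,0,0,0,0],[0,0,0,0,0,0,0],[0,0,0.02,0,0,0,0],[0,0,0.03,0,0,0,0],[0,0,0.03,0,0,0,0],[0,0,0.03,0,0,0,0],[0,0,0.022,0,0,0,0],[0,0,0,0,0,0,0]]
  ]
}}

```text
time_s: 3.15
tool_pos: [496.5, -208.6, 149.2]
ee_rot: [[0.999, -0.035, -0.005], [-0.035, -0.999, 0.002], [-0.005, -0.002, -1.0]]
wrist_force: [-0.8, 0.7, 0.2]
finger_gap: -0.2
grip_force: 0.0
```

Call:
{"api": "send_rows", "payload": {
  "commands": [
    [[0,-0.004,0,0,0,0,0],[0,-0.004,0,0,0,0,0],[0,-0.004,0,0,0,0,0],[0,-0.004,0,0,0,0,0],[0,-0.004,0,0,0,0,0],[0,-0.004,0,0,0,0,0],[0,-0.004,0,0,0,0,0],[0,-0.004,0,0,0,0,0],[0,-0.004,0,0,0,0,0],[0,0,0,0,0,0,0]]
  ]
}}

```text
time_s: 4.15
tool_pos: [500.1, -173.1, 152.1]
ee_rot: [[0.999, -0.034, 0.001], [-0.034, -0.999, -0.0], [0.001, 0.0, -1.0]]
wrist_force: [2.2, -4.0, 1.9]
finger_gap: 0.2
grip_force: 1.7
```

Call:
{"api": "send_rows", "payload": {
  "commands": [
    [[0,-0.003,0,0,0,0,0],[0,-0.003,0,0,0,0,0],[0,-0.003,0,0,0,0,0],[0,-0.003,0,0,0,0,0],[0,-0.003,0,0,0,0,0],[0,-0.003,0,0,0,0,0],[0,-0.003,0,0,0,0,0],[0,-0.003,0,0,0,0,0],[0,-0.003,0,0,0,0,0],[0,0,0,0,0,0,0]]
  ]
}}

```text
time_s: 5.15
tool_pos: [500.4, -145.9, 151.8]
ee_rot: [[0.999, -0.034, -0.0], [-0.034, -0.999, 0.0], [-0.0, -0.0, -1.0]]
wrist_force: [0.5, 0.9, -0.1]
finger_gap: -0.1
grip_force: 0.0
```

```bash
python3 - <<'E'
from h import *
c=cap('top','t1.png');s=cap('scene','s1.png')
im=cv2.imread('pics/t1.png')[125:255,195:405];im2=cv2.imread('pics/s1.png')[105:255,170:380]
cv2.imwrite('pics/c2.png',np.vstack([cv2.resize(im,(484,300),interpolation=2),cv2.resize(im2,(484,300),interpolation=2)]))
print(manip.get_obs()['tool_pos'],manip.get_obs()['wrist_force'])
E
```

```text
[ 500.54567383 -146.35041727  151.84611071] [ 0.49444664 -0.0367433  -0.20317424]
```

View pics/c2.png

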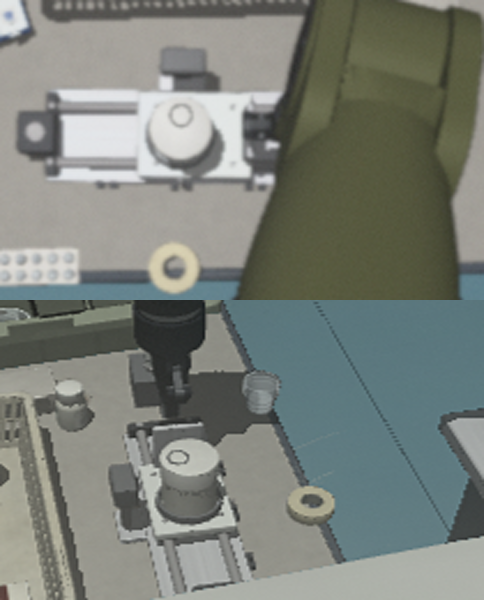

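The carrier snapped to the middle station: the ring at (181,115) in the upper panel is in line with the scanner, and the wrist force is zero. I'll back off, rise and go above the gauge with the gripper open.

Call:
{"api": "send_rows", "payload": {
  "commands": [
    [[0,0.01,0,0,0,0,0],[0,0.015,-0.01,0,0,0,0],[0,0.01,-0.03,0,0,0,0],[0,0,-0.03,0,0,0,0],[0,0,-0.03,0,0,0,0.5],[0,0.02,-0.03,0,0,0,1],[-0.005,0.03,-0.02,0,0,0,1],[-0.005,0.03,0,0,0,0,1],[0,0.02,0,0,0,0,1],[0,0,0,0,0,0,1],[0,0,0,0,0,0,1]]
  ]
}}

```text
time_s: 6.35
tool_pos: [485.5, -282.1, 302.3]
ee_rot: [[0.999, -0.037, 0.0], [-0.037, -0.999, 0.0], [0.0, -0.0, -1.0]]
wrist_force: [-0.5, -0.4, -0.1]
finger_gap: 85.2
grip_force: 0.0
```

```bash
python3 - <<'E'
from h import *
c=cap('wrist','w1.png');o=manip.get_obs();print(o['tool_pos'],o['ee_rot'])
u,v=proj(c,(486,-280,90));print(u,v)
im=cv2.imread('pics/w1.png');u,v=int(u),int(v)
cv2.imwrite('pics/c3.png',cv2.resize(im[v-70:v+50,u-100:u+60],None,fx=5,fy=5,interpolation=2));print(u-100,v-70)
for p in [(486,-280,125),(486,-280,48)]:print(proj(c,p))
E
```

```text
[ 485.58476239 -281.37151118  302.14364702] [[ 9.99369255e-01 -3.55118475e-02 -2.27899303e-05]
 [-3.55118361e-02 -9.99369182e-01  3.85265512e-04]
 [-3.64570441e-05 -3.84213196e-04 -9.99999926e-01]]
252.83526873484024 181.2546275956653
152 111
(np.float64(252.61002935477111), np.float64(190.48800489905642))
(np.float64(253.0451753373911), np.float64(172.64979633023395))
```

View pics/c3.png

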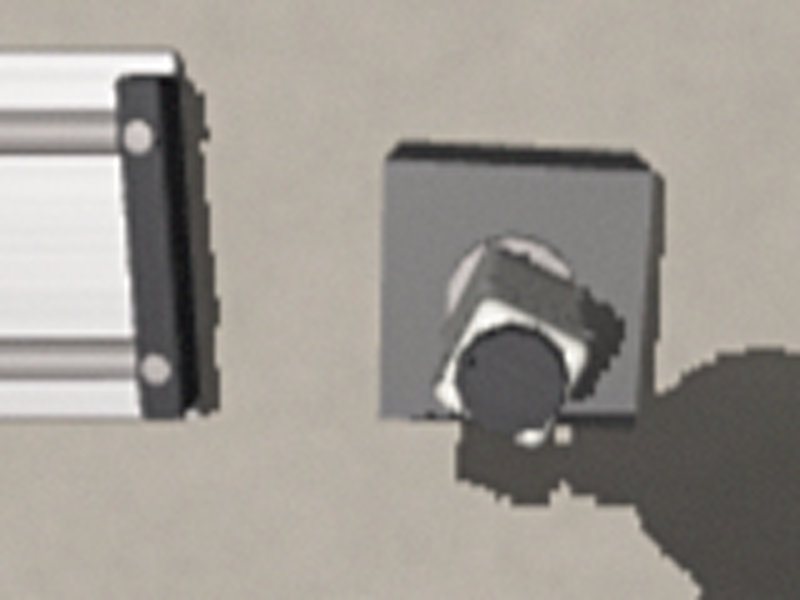

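The crop shows the handle turned about 25.5° clockwise in the image, with corners at (490,300), (590,345), (535,440) and (440,390). Its centre lies about 2 to 3 mm farther in +x than my estimate. I'll turn with it, descend and grip.

Call:
{"api": "send_rows", "payload": {
  "commands": [
    [[0.0025,0,0,0,0,0,1],[0,0,0,0,0,8.5,1],[0,0,0,0,0,8.5,1],[0,0,0,0,0,8.5,1],[0,0,0.03,0,0,0,1],[0,0,0.03,0,0,0,1],[0,0,0.03,0,0,0,1],[0,0,0.03,0,0,0,1],[0,0,0.02,0,0,0,1],[0,0,0.01,0,0,0,1],[0,0,0.01,0,0,0,1],[0,0,0,0,0,0,1],[0,0,0,0,0,0,1]]
  ]
}}

```text
time_s: 7.7
tool_pos: [489.0, -281.3, 142.7]
ee_rot: [[0.887, -0.461, 0.001], [-0.461, -0.887, -0.0], [0.001, 0.0, -1.0]]
wrist_force: [-0.8, -0.3, 0.3]
finger_gap: 85.6
grip_force: 0.0
```

Call:
{"api": "send_rows", "payload": {
  "commands": [
    [[0,0,0,0,0,0,0.25],[0,0,0,0,0,0,0.2],[0,0,0,0,0,0,0.1],[0,0,0,0,0,0,0],[0,0,0,0,0,0,0],[0,0,0,0,0,0,0],[0,0,0,0,0,0,0],[0,0,0,0,0,0,0],[0,0,0,0,0,0,0],[0,0,0,0,0,0,0]]
  ],
  "force": 40
}}

```text
time_s: 8.7
tool_pos: [488.7, -281.3, 142.3]
ee_rot: [[0.887, -0.462, 0.001], [-0.462, -0.887, -0.0], [0.001, 0.0, -1.0]]
wrist_force: [0.2, -0.3, 5.5]
finger_gap: 23.6
grip_force: 39.2
```

Call:
{"api": "send_rows", "payload": {
  "commands": [
    [[0,0,-0.01,0,0,0,0],[0,0,-0.02,0,0,0,0],[0,0,-0.02,0,0,0,0],[0,0,-0.03,0,0,0,0],[0,0,-0.03,0,0,0,0],[0,0,-0.03,0,0,0,0],[0,0,-0.02,0,0,0,0],[0,0,0,0,0,0,0],[0,0,0,0,0,0,0],[0,0,0,0,0,0,0]]
  ]
}}

```text
time_s: 9.7
tool_pos: [487.7, -280.7, 300.2]
ee_rot: [[0.887, -0.461, -0.002], [-0.461, -0.887, 0.001], [-0.003, -0.0, -1.0]]
wrist_force: [0.1, -0.1, -2.4]
finger_gap: 23.8
grip_force: 38.9
```

```bash
python3 - <<'E'
from h import *
c=cap('wrist','w2.png');s=cap('scene','s2.png');t=cap('top','t2.png');o=manip.get_obs();print(o['tool_pos'],o['wrist_force'],o['grip_force'])
print(np.round(c['T'],3).tolist())
# ring predicted
for z,cc in ((122,c),(122,s),(122,t)): print(proj(cc,(516,-28,z)))
tp=o['tool_pos']
for cc in (c,s): print('tip',proj(cc,(488.5,-281.3,tp[2]-142.3+8)))
for n,cc,r in(('w',c,50),('s',s,60),('t',t,50)):
    u,v=map(int,proj(cc,(516,-28,122)))
    im=cv2.imread('pics/'+n+'2.png'); print(n,max(u-r,0),max(v-r,0))
im=cv2.imread('pics/s2.png')[80:230,150:310]
cv2.imwrite('pics/c4.png',np.hstack([cv2.resize(cv2.imread('pics/w2.png'),(512,384)),cv2.resize(im,(288,270))[:,:] if 0 else cv2.copyMakeBorder(cv2.resize(im,(288,270)),0,114,0,0,0)]))
E
```

```text
[ 487.83172298 -280.78349124  300.43125648] [-0.38116064  0.03792078 -0.96909231] 38.8960862159729
[[-0.462, -0.849, -0.256, 552.177], [-0.887, 0.442, 0.133, -314.17], [0.0, 0.289, -0.957, 368.808], [0.0, 0.0, 0.0, 1.0]]
(np.float64(27.09633564790522), np.float64(274.3694963830164))
(np.float64(246.76861229581368), np.float64(183.0179449205516))
(np.float64(273.1883283307203), np.float64(174.8747450047089))
tip (np.float64(254.90667685557534), np.float64(204.67059743133345))
tip (np.float64(236.42262460765627), np.float64(103.48222787148936))
w 0 224
s 186 123
t 223 124
```

View pics/c4.png

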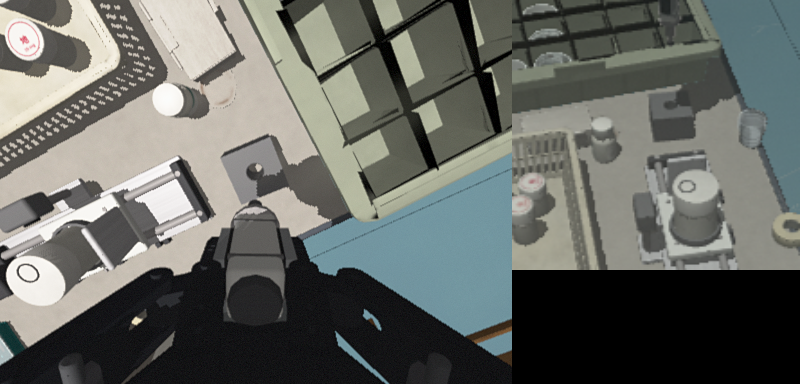

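The wrist view shows the gauge upright in the grip with its tip at about (254,203). The ring is at (28,272) in the wrist image and about (247,184) in the scene image. Both agree with the prediction for (516,-28).

```bash
python3 - <<'E'
from h import *
for n,(u,v),r in(('w2',(28,272),13),('s2',(247,184),8),('t2',(273,175),7)):
    c=load(n);g=cv2.cvtColor(c['pixels'],cv2.COLOR_RGB2GRAY)[v-r:v+r+1,u-r:u+r+1].astype(float)
    m=g<np.percentile(g,60)-35; n_,lab,st,_=cv2.connectedComponentsWithStats(m.astype(np.uint8),connectivity=8)
    ok=[i for i in range(1,n_) if st[i,0]>0 and st[i,1]>0 and st[i,0]+st[i,2]<2*r+1 and st[i,1]+st[i,3]<2*r+1]
    if not ok: print(n,'none');continue
    i=max(ok,key=lambda k:st[k,4]); x,y,w,h=st[i,:4]; U,V=u-r+x+(w-1)/2,v-r+y+(h-1)/2
    print(n,U,V,w,h,np.round(ray(c,U,V,122),1))
c=load('w2')
g=load('w2')['pixels'][190:215,235:275]
for v in (198,200,202,204,206,208): print(v,cv2.cvtColor(g,cv2.COLOR_RGB2GRAY)[v-190].tolist()[8:32])
E
```

```text
w2 27.5 272.5 24 20 [517.5 -29.9 122. ]
s2 246.5 183.0 10 7 [516.6 -28.2 122. ]
t2 273.5 174.5 10 10 [516.8 -28.7 122. ]
198 [139, 139, 139, 137, 139, 136, 139, 140, 141, 139, 141, 139, 141, 157, 178, 191, 188, 196, 198, 197, 195, 192, 193, 193]
200 [138, 138, 136, 136, 138, 141, 140, 118, 102, 70, 63, 53, 56, 63, 108, 138, 159, 193, 198, 196, 194, 194, 196, 196]
202 [136, 136, 137, 153, 173, 165, 93, 42, 36, 39, 40, 40, 42, 39, 36, 34, 39, 84, 150, 192, 195, 192, 195, 195]
204 [182, 182, 194, 197, 182, 95, 47, 48, 58, 62, 65, 58, 64, 59, 63, 59, 50, 35, 71, 188, 199, 198, 195, 195]
206 [171, 149, 112, 105, 95, 75, 75, 79, 77, 79, 85, 106, 113, 107, 86, 77, 71, 70, 67, 84, 117, 119, 141, 161]
208 [86, 100, 140, 148, 162, 181, 185, 188, 187, 197, 205, 204, 201, 199, 197, 188, 169, 167, 160, 148, 129, 107, 81, 72]
```

Call:
{"api": "send_rows", "payload": {
  "commands": [
    [[-0.005,-0.0118,0,0,0,0,0],[-0.009,-0.0237,0,0,0,0,0],[-0.009,-0.0237,0,0,0,0,0],[-0.009,-0.0237,0,0,0,0,0],[-0.009,-0.0237,0,0,0,0,0],[-0.009,-0.0237,0,0,0,0,0],[-0.009,-0.0237,0,0,0,0,0],[-0.009,-0.0237,0,0,0,0,0],[-0.009,-0.0237,0,0,0,0,0],[-0.009,-0.0237,0,0,0,0,0],[-0.004,-0.0118,0,0,0,0,0],[0,0,0.01,0,0,0,0],[0,0,0.01,0,0,0,0],[0,0,0,0,0,0,0],[0,0,0,0,0,0,0],[0,0,0,0,0,0,0]]
  ]
}}

```text
time_s: 11.45
tool_pos: [460.0, -131.3, 290.3]
ee_rot: [[0.947, -0.32, 0.029], [-0.322, -0.943, 0.089], [-0.001, -0.093, -0.996]]
wrist_force: [-0.1, 0.3, -1.1]
finger_gap: 23.9
grip_force: 38.9
```

```bash
python3 - <<'E'
from h import *
c=cap('wrist','w3.png');s=cap('scene','s3.png');o=manip.get_obs();tp=o['tool_pos'];print(tp,o['wrist_force'])
z=tp[2]-134.3; print('tip z',z)
for cc in (c,s): print('ring',proj(cc,(517,-29,122)),'tip',proj(cc,(tp[0],tp[1],z)))
a=cv2.imread('pics/w3.png')[150:250,205:305];b=cv2.imread('pics/s3.png')[120:220,200:300]
cv2.imwrite('pics/c5.png',np.hstack([cv2.resize(a,(400,400),interpolation=2),cv2.resize(b,(400,400),interpolation=2)]))
E
```

```text
[ 460.13191057 -131.23898384  290.62115627] [-0.0789237  -0.27287677 -1.65112322]
tip z 156.3211562724103
ring (np.float64(147.46269339844008), np.float64(168.60403185868924)) tip (np.float64(270.3523742808482), np.float64(206.36944006394228))
ring (np.float64(246.26745806888744), np.float64(182.78743531512666)) tip (np.float64(259.7520876782448), np.float64(140.78021591788854))
```

View pics/c5.png

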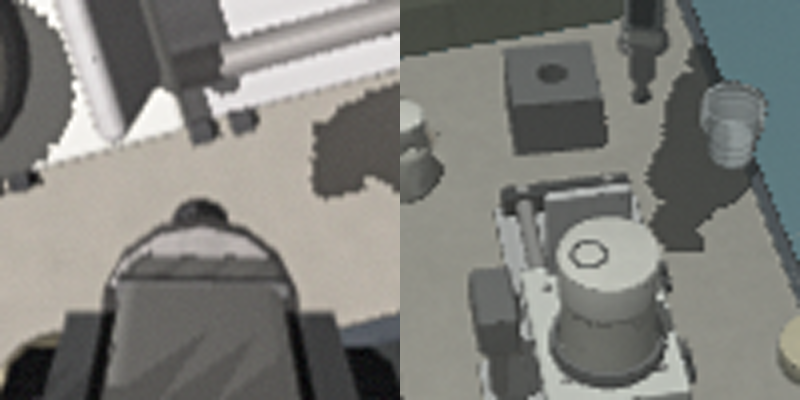

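The wrist view shows the gauge still firmly held, with its tip at about (255,203). The arm stopped short and tilted, probably because joint 6 is at its limit. I'll check.

```bash
python3 - <<'E'
from h import *
from scipy.spatial.transform import Rotation as R
o=manip.get_obs();print(o['qpos'],o['tool_pos']);M=np.array(o['ee_rot']);print(M)
t=np.radians(20); D=np.array([[np.cos(t),np.sin(t),0],[np.sin(t),-np.cos(t),0],[0,0,-1]])
print(R.from_matrix(M.T@D).as_rotvec(degrees=True), D.round(4))
E
```

```text
[-18.80495484   5.25850735 -20.3586493   64.40627492   5.35111614
 179.94315999] [ 460.13191057 -131.23898384  290.62115627]
[[ 9.46939268e-01 -3.20039588e-01  2.96763314e-02]
 [-3.21412387e-01 -9.42802937e-01  8.84121038e-02]
 [-3.16440846e-04 -9.32592333e-02 -9.95641811e-01]]
[ -5.15168624  -1.79201036 -38.72060282] [[ 0.9397  0.342   0.    ]
 [ 0.342  -0.9397  0.    ]
 [ 0.      0.     -1.    ]]
```

Call:
{"api": "send_rows", "payload": {
  "commands": [
    [[0,0,0,-1.03,-0.36,-7.74,0],[0,0,0,-1.03,-0.36,-7.74,0],[0,0,0,-1.03,-0.36,-7.74,0],[0,0,0,-1.03,-0.36,-7.74,0],[0,0,0,-1.03,-0.36,-7.74,0],[0,0,0,0,0,0,0],[0,0,0,0,0,0,0],[0,0,0,0,0,0,0]]
  ]
}}

```text
time_s: 12.35
tool_pos: [460.0, -131.1, 290.6]
ee_rot: [[0.941, 0.34, -0.0], [0.34, -0.941, 0.0], [-0.0, -0.0, -1.0]]
wrist_force: [-0.4, 0.2, -1.7]
finger_gap: 23.6
grip_force: 38.9
```

```bash
cat > k.py <<'E'
from h import *
from scipy.spatial.transform import Rotation as R
o=manip.get_obs();M=np.array(o['ee_rot']);p=o['tool_pos'];print(o['time_s'],o['qpos'].round(1),p);print(M.round(4))
t=np.arctan2(M[1,0],M[0,0]); D=np.array([[np.cos(t),np.sin(t),0],[np.sin(t),-np.cos(t),0],[0,0,-1]])
print('level turn',R.from_matrix(M.T@D).as_rotvec(degrees=True).round(2),'shift to ring mm',(D.T@(np.array([517,-29,p[2]])-p)).round(1))
E
python3 k.py
```

```text
12.35 [-15.9   5.3 -20.2  64.5   0.  144.2] [ 459.99350965 -131.1063836   290.55492831]
[[ 9.405e-01  3.398e-01 -2.000e-04]
 [ 3.398e-01 -9.405e-01  4.000e-04]
 [-1.000e-04 -5.000e-04 -1.000e+00]]
level turn [-0.03  0.   -0.  ] shift to ring mm [ 88.3 -76.7   0. ]
```

Call:
{"api": "send_rows", "payload": {
  "commands": [
    [[0.0147,-0.0128,0,0,0,0,0],[0.0147,-0.0128,0,0,0,0,0],[0.0147,-0.0128,0,0,0,0,0],[0.0147,-0.0128,0,0,0,0,0],[0.0147,-0.0128,0,0,0,0,0],[0.0147,-0.0128,0,0,0,0,0],[0,0,0.01,0,0,0,0],[0,0,0.01,0,0,0,0],[0,0,0,0,0,0,0],[0,0,0,0,0,0,0],[0,0,0,0,0,0,0]]
  ]
}}

```text
time_s: 13.45
tool_pos: [516.4, -29.3, 270.6]
ee_rot: [[0.94, 0.341, -0.0], [0.341, -0.94, 0.0], [-0.0, -0.0, -1.0]]
wrist_force: [-0.3, -0.3, -1.1]
finger_gap: 23.5
grip_force: 39.1
```

```bash
python3 k.py; python3 - <<'E'
from h import *
c=cap('wrist','w4.png');s=cap('scene','s4.png');tp=manip.get_obs()['tool_pos'];z=tp[2]-134.3;print('tip z',z)
for cc in (c,s): print('ring',proj(cc,(517,-29,122)),'tip',proj(cc,(tp[0],tp[1],z)))
a=cv2.imread('pics/w4.png')[150:250,205:305];b=cv2.imread('pics/s4.png')[130:230,200:300]
cv2.imwrite('pics/c6.png',np.hstack([cv2.resize(a,(400,400),interpolation=2),cv2.resize(b,(400,400),interpolation=2)]))
E
```

```text
13.45 [ -3.2  10.1 -17.3  62.7   0.  156.8] [516.35977498 -29.26247798 270.59574769]
[[ 9.401e-01  3.409e-01 -4.000e-04]
 [ 3.409e-01 -9.401e-01  1.000e-04]
 [-3.000e-04 -2.000e-04 -1.000e+00]]
level turn [-0.01  0.02 -0.  ] shift to ring mm [ 0.7 -0.   0. ]
tip z 136.53677176432092
ring (np.float64(255.02536632375435), np.float64(199.80577128821747)) tip (np.float64(254.97123199945713), np.float64(206.06614409042848))
ring (np.float64(246.26745806888744), np.float64(182.78743531512666)) tip (np.float64(246.41571564151775), np.float64(178.44671033867223))
```

View pics/c6.png

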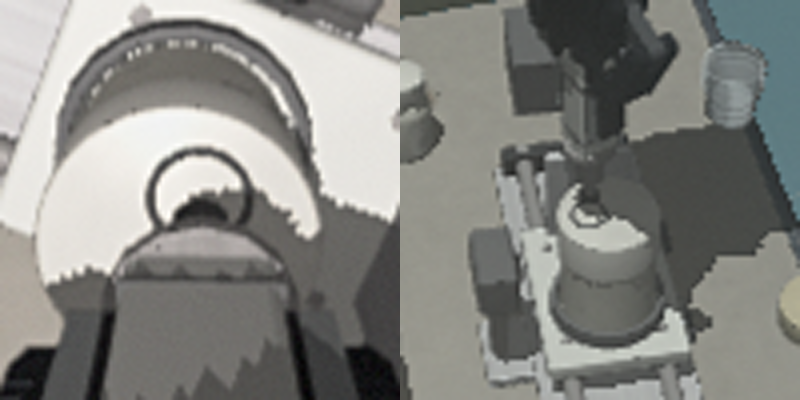

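The tip (255.8,~205) sits over the ring centre (255.5,199) in the wrist view, and the scene view agrees with a tip at (247,179). That puts the alignment within about 1 mm, so I'll descend slowly.

Call:
{"api": "send_rows", "payload": {
  "commands": [
    [[0.0005,0,0.004,0,0,0,0],[0,0,0.004,0,0,0,0],[0,0,0.003,0,0,0,0],[0,0,0.002,0,0,0,0],[0,0,0,0,0,0,0],[0,0,0,0,0,0,0],[0,0,0,0,0,0,0],[0,0,0,0,0,0,0]]
  ]
}}

```text
time_s: 14.35
tool_pos: [517.1, -28.5, 257.6]
ee_rot: [[0.94, 0.342, -0.0], [0.342, -0.94, 0.0], [-0.0, -0.0, -1.0]]
wrist_force: [0.7, 0.1, -1.2]
finger_gap: 23.9
grip_force: 39.1
```

```bash
cat > f.py <<'E'
from h import *
F=[]
for i in range(4): manip.capture('wrist');o=manip.get_obs();F.append(o['wrist_force'])
print(o['time_s'],np.mean(F,0),np.std(F,0),o['tool_pos'],o['qpos'][5])
E
python3 f.py
```

```text
14.55 [-0.39520249  0.34995415 -1.42446534] [0.33462349 0.32180699 0.35035471] [517.04439734 -28.50212104 257.49613674] 156.84412407197064
```

Call:
{"api": "send_rows", "payload": {
  "commands": [
    [[0,0,0.001,0,0,0,0],[0,0,0.001,0,0,0,0],[0,0,0.001,0,0,0,0],[0,0,0.001,0,0,0,0],[0,0,0.001,0,0,0,0],[0,0,0,0,0,0,0],[0,0,0,0,0,0,0],[0,0,0,0,0,0,0]]
  ]
}}

```text
time_s: 15.35
tool_pos: [517.1, -28.5, 252.6]
ee_rot: [[0.94, 0.342, -0.0], [0.342, -0.94, 0.0], [-0.0, -0.0, -1.0]]
wrist_force: [0.9, 0.1, 0.1]
finger_gap: 23.5
grip_force: 39.1
```

```bash
python3 f.py
```

```text
15.55 [ 0.466053   -0.13483627  0.11356387] [0.19087544 0.44701521 0.45178332] [517.06072074 -28.48969167 252.50184161] 156.84521354696597
```

The force rose by 1.5 N, which is about 3.7 mm of plunger travel and fits the geometry. I'll go 2.4 mm more.

Call:
{"api": "send_rows", "payload": {
  "commands": [
    [[0,0,0.001,0,0,0,0],[0,0,0.001,0,0,0,0],[0,0,0.0004,0,0,0,0],[0,0,0,0,0,0,0],[0,0,0,0,0,0,0],[0,0,0,0,0,0,0],[0,0,0,0,0,0,0],[0,0,0,0,0,0,0]]
  ]
}}

```text
time_s: 16.35
tool_pos: [517.1, -28.5, 250.1]
ee_rot: [[0.94, 0.342, -0.0], [0.342, -0.94, 0.0], [-0.0, -0.0, -1.0]]
wrist_force: [-0.1, -0.7, 0.9]
finger_gap: 23.3
grip_force: 39.2
```

```bash
python3 f.py; python3 - <<'E'
from h import *
c=cap('wrist','w5.png');s=cap('scene','s5.png');tp=manip.get_obs()['tool_pos']
for cc in (c,s): print('ring',proj(cc,(517,-29,122)))
a=cv2.imread('pics/w5.png')[150:250,205:305];b=cv2.imread('pics/s5.png')[130:230,200:300]
cv2.imwrite('pics/c7.png',np.hstack([cv2.resize(a,(400,400),interpolation=2),cv2.resize(b,(400,400),interpolation=2)]))
E
```

```text
16.55 [ 0.5731144  -0.36738451  1.02945436] [0.48321315 0.58918069 0.46177896] [517.04246099 -28.50965625 250.05692943] 156.84241853817977
ring (np.float64(255.68024303155846), np.float64(209.30011061807667))
ring (np.float64(246.26745806888744), np.float64(182.78743531512666))
```

View pics/c7.png

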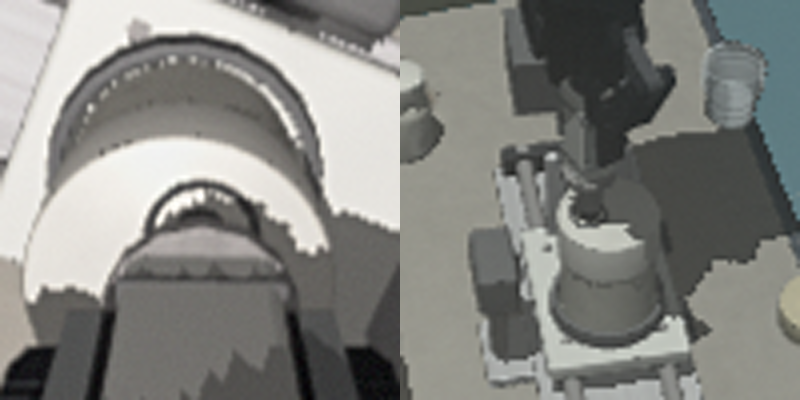

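The foot sits inside the ring in both views, centred at about (255.5,205) in the wrist image and (247,181) in the scene image. The press force is about 2.4 N and the carrier is still at the scanner. I'll hand it in.

```bash
python3 -c "
from station import manip
print(manip.job_done())"
```

```text
the job is handed in; nothing more can be done
None
```

The job is handed in, with no verdict returned: the carrier is at the middle station, and the gauge is held upright with its tip inside the ring, pressing at about 2.4 N (plunger about 6 mm in, estimated from force and height).

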